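# Fit a handle to a socket chisel

## Task

Refit the chisel that is clamped blade-down in the small vise: take the straight handle with the steel hoop from the rack, push its tapered tenon into the chisel's socket only by hand pressure and let go. Then take the beech knocking block and tap the handle home with several light taps on its top, lifting the block off between them, until the handle's shoulder sits tight on the socket's rim and it is locked; do not pound it. Finally stand the block back on the bench and leave everything else where it is.

Things in the scene. Friction and masses are not known exactly. Their poses are not given: they have to be found in the camera images.
- handle: The handle to fit: straight pale ash, 31 mm diameter, 85 mm from shoulder to flat top, bright steel hoop near the top. Below the shoulder a conical tenon, 36 mm long, 22 mm diameter at the shoulder, 16 mm at the chamfered tip. Origin: centre of the shoulder (flat ring where grip meets tenon); z along the handle to its top. Stands in a rack hole, shoulder on the rack, 1.5 mm side play. 0.09 kg.
- rim (a point): Centre of the mouth of the chisel's socket, on its flat top rim, 123 to 137 mm above the bench; z is the socket's axis, upwards. The bore is 20.7 mm wide at the rim, has the tenon's taper, and is 42 mm deep. The tenon first wedges with the handle's shoulder about 6 to 8 mm above the rim; fully home, the shoulder lies on the rim.
- chisel: Steel socket chisel, upright, edge down, 110 mm long; its socket is a steel cone 28 mm across at the rim, open upwards. Origin: cutting edge, z up. Driving the wedged tenon home takes from about 5 N at first to between 12 and 24 N at the last, more or less by how dry the wood is; what each tap gains is kept by friction , then the shoulder meets the rim and stops dead. Blows over 40 N bruise the wood.
- vise: Small bench vise bolted to the bench, holding the chisel: dark cast iron with wooden jaw liners, jaws 84 mm wide (along its y), 70 mm high, its screw and tommy bar pointing along its -x to 120 mm from the origin. Origin: on the bench, straight below the chisel's blade; z up.
- rack: Plank block 220 x 52 mm, 45 mm high, with three holes on its long axis at x = -75, 0 and +75 mm in which three handles stand, in any order. Origin: centre of its underside; x along its length, z up. Fixed to the bench.
- block: Beech knocking block, 42 x 42 mm and 120 mm tall, standing free on its striking end on the bench. Origin: centre of its lower (striking) end; x and y square to its side faces, z up to its other end. About 0.17 kg.
- file_handle: Bystander, leave it alone. Slim dark pear-shaped file handle with a brass ferrule, 103 mm tall above the rack, 27 mm at most; stands in the rack. Origin: at the rack's top, z up.
- knob_handle: Bystander, leave it alone. Short palm handle with a mushroom knob of 44 mm diameter, 62 mm tall above the rack; stands in the rack. Origin: at the rack's top, z up.
- hammer: Bystander, leave it alone. Claw-less bench hammer, 260 mm long, lying on the bench beyond the work. Origin: middle of its length, on the bench; x along the handle to the head.
- glue: Bystander, leave it alone. White glue bottle, 64 mm diameter, 120 mm tall, standing. Origin: centre of its underside.
- pincers: Bystander, leave it alone. Carpenter's pincers, 150 mm long, lying flat. Origin: 5 mm behind the rivet, on the bench.
- nailer: Bystander, leave it alone. Olive brad nailer lying on its side, about 200 x 190 mm, 58 mm high. Origin: near the back end of its cylinder, on the bench.
- offcut_a: Bystander, leave it alone. Dark offcut 55 x 26 x 18 mm. Origin: centre of its underside.
- offcut_b: Bystander, leave it alone. Dark offcut 42 x 30 x 20 mm. Origin: centre of its underside.
Things that resemble listed ones, but are neither listed nor needed, are in the scene too. Leave any blue look-alike of the handle alone.

How it is judged:
By the outcome, as a careful person would: the job done as asked, in the order asked, and still so for the second after the job is handed in, with the robot touching nothing.
It also fails if it takes over 72 s, if anything falls off the work surface, if the arm or the gripper's body presses on something with over 40 N, if the wrist force passes 120 N, or if a joint passes its speed limit or range.

## Robot

A 6-joint arm with a two-finger parallel gripper is mounted at the origin on the work surface. World frame = base frame: x ahead of the robot, y to its left, z up, the work surface at z = 0. Lengths are in m, angles in rad, forces in N, time in s.
With the tool pointing down it reaches from about 0.4 to 0.825 m from the base axis. Payload 7 kg.
Tool frame: the origin (TCP) lies at the very end of the fingers, on their centre line; the grasp point (between the pads) lies 19 mm behind it (arm.pinch_z is the z of the grasp point in the tool frame, in m); z points along the fingers, y is the direction in which the jaws open and shut (so a half turn about z gives the same grasp; the last joint's range is limited). The gripper opens to 88 mm and grips with 3 to 60 N. Pads are 19 mm wide; open, the fingers measure 130 mm over their backs; the gripper's body (78 mm by 193 mm) begins 47 mm behind the grasp point.
Start: joints at [1.604, 0.359, 0.012, 0, -1.224, -0.288], TCP at [0.17, 0.653, 0.227] pointing down, gripper open.
Joint ranges: [-3.07, 3.07], [-1.43, 2.12], [-1.02, 1.25], [-3.03, 1.67], [-3.05, -0], [-3.03, 3.03]. Speed limits (rad/s): [2.39, 2.39, 3.01, 3.14, 3.14, 3.14].

## Interface

Orientations are given as [roll, pitch, yaw] about the fixed x, y, z axes, in that order (R = Rz(yaw) Ry(pitch) Rx(roll)).
In Python, from station import arm gives the robot as it stands.
- The arm moves only by the tool drive_tool, never from a script. Its argument "targets" is a list of rows, each a list of 6 numbers: the shift along the world's x, y, z in units of 0.04 m (1.0 is 0.04 m), then the turn, a rotation vector about the world's x, y, z in units of 6 degrees (1.0 is 6 degrees). In form: [[x, y, z, wx, wy, wz], ...]. A call has 1 to 5 rows; each row shifts and turns the commanded pose from where the row before left it; what a row does not reach is not made up. A row lasts 1/8 s, in which the tool goes at most 62.5 mm and 10.7 degrees, less where a joint would pass 70% of its speed; a pose out of reach is approached as far as the arm can. A call with a number of a shift or a turn outside -1 to 1 is refused whole. A call with a gripper value outside its range is refused whole. "claw" is the opening, from 0 (shut) to 1 (fully open), set as the call begins (left out, the last holds). The fingers move at their own pace and stop on an object; "newtons" is the grip in N (left out, the last holds). Time passes only in rows, so rows that do not move let the fingers close. It gives the time, the measured TCP pose, the force and the opening at its end, in the units of the state.
- arm.get_state(): the state, without advancing time (a new reading comes with each control period).
- arm.grab_frame(name): name is "scene" or "top" or "wrist"; returns (picture, depth): 480x640x3 uint8, red, green, blue; 480x640 float32, m along the optical axis (not along the pixel's ray), 0 where there is no reading.
- arm.get_calibration(name): a dict with "mtx" (3x3 intrinsics, pixels), "origin" and "rotation" of the camera in the world. Camera axes: x right, y up, looking along -z (the intrinsics and any distortion apply to the point x, -y, -z); pixel columns grow to the right and rows downward; lengths in m; the calibration is good to about 2 mm. The wrist camera is an equidistant fisheye: a pixel r from the principal point sees the ray r / f radians off the axis. A picture is of the moment at which its call begins: read the wrist's pose just before it. get_calibration takes no time and is no camera call; for the wrist camera it gives the pose at the moment of the call.
- arm.job_done(): hands the job in, once; it reports no verdict.
Trained networks look in the newest picture that a camera, given by its name, has taken for a name from the list of things; names that differ only in an ending like _2 or _b are one class to them, and where a whole thing is asked for, a point or a joint stands for the part that bears it (a point fixed in the world has none). Each returns a list of dicts, best first, with "score" (0 to 1); they miss things now and then, are a little off and sometimes report something else, mostly with a low value. They report only what shows in the picture. A call takes as long as a camera call. They do not tell look-alikes from the thing itself.
- arm.search_frame(target, camera): "point" ([x, y, z] in m, in the coordinates of the camera as it stood for that picture, good to about 4 mm: the middle of the surface that is visible of it).
- arm.cut_out(target, camera): "pixels" (480x640 bool, what is visible of it).
- arm.landmark_of(target, camera): "point" ([x, y, z] in m, in the coordinates of the camera as it stood for that picture, good to about 4 mm: a listed point, or the origin of a listed thing).
The state is a dict: "t": time; "q": joint angles; "qd": joint speeds; "joint_efforts": joint torques, N m; "eef_pos": TCP position; "ee_rot": TCP orientation; "force": force on the tool from outside, world axes, zero at the start; "moment": the same for the moment, N m; "width": finger opening in m.
Only numpy, scipy, OpenCV 4.12 (cv2) and the standard library are available. Lean on these libraries where they do the work, as an engineer would, in place of code of your own. Each camera call takes 0.05 s, during which the arm holds its last target. There are 200 camera calls.

## Working session

There is one attempt and no reset: what is moved stays moved. The work goes in short steps, Python scripts to look and compute and a tool call to move; the robot and the scene stay as the last step left them, time stands still between calls to the robot, and variables do not carry over. Pictures are saved under pics/ and viewed, about 8 in all and at most 12, crops included, and the job is handed in when it is done.

Besides the shell and the picture viewer there is one more tool, called after ">>>" by a JSON object that holds its "op" and its "data", one argument or row to a line. drive_tool: Moves the arm, as the interface text tells. Shifts and turns lie within -1 to 1; 1 stands for 0.04 m of shift or 6 degrees of turn. Its arguments: {"type":"object","properties":{"targets":{"type":"array"},"claw":{"type":"number"},"newtons":{"type":"number"}},"required":["targets"]}

```bash
mkdir -p pics; cat > h.py <<'E'
import numpy as np, cv2
from station import arm
def w(cam,p,c=None):
    c=c or arm.get_calibration(cam); return np.array(c["rotation"])@np.array(p)+np.array(c["origin"])
def cloud(cam,depth,c=None):
    c=c or arm.get_calibration(cam); K=np.array(c["mtx"]); v,u=np.mgrid[:480,:640]
    x=(u-K[0,2])/K[0,0]; y=(v-K[1,2])/K[1,1]
    P=np.stack([x*depth,-y*depth,-depth],-1)
    return P@np.array(c["rotation"]).T+np.array(c["origin"])
def save(n,im): cv2.imwrite(f"pics/{n}.png",im[...,::-1])
def st():
    s=arm.get_state(); print({k:np.round(s[k],4).tolist() for k in("t","eef_pos","ee_rot","force","width")})
E
python3 - <<'E'
from h import *
st(); print(arm.pinch_z)
for cam in("scene","top"):
    im,d=arm.grab_frame(cam); save(cam+"0",im); np.save(cam+"0.npy",d); c=arm.get_calibration(cam); print(cam,{k:np.round(v,3).tolist() for k,v in c.items() if k!="name" and not isinstance(v,str)})
    for n in("handle","rim","chisel","vise","rack","block","file_handle","knob_handle"):
        r=arm.landmark_of(n,cam)
        print(n,[(round(x["score"],2),np.round(w(cam,x["point"],c),3).tolist()) for x in r[:3]])
E
```

```text
{'t': 0.0, 'eef_pos': [0.1701, 0.6527, 0.2256], 'ee_rot': [3.1399, -0.0002, -0.255], 'force': [0.957, 0.2617, -0.324], 'width': 0.0878}
-0.0188
scene {'mtx': [[543.301, 0.0, 313.701], [0.0, 543.301, 248.412], [0.0, 0.0, 1.0]], 'origin': [1.124, 0.137, 1.114], 'rotation': [0.558, 0.01, 1.802]}
handle [(0.79, [-1.416, -2.403, -1.426]), (0.76, [-1.312, -2.299, -1.321]), (0.67, [-1.446, -2.433, -1.456])]
rim [(0.67, [-0.731, -1.718, -0.74]), (0.43, [-1.348, -2.335, -1.358])]
chisel [(0.47, [-0.902, -1.889, -0.912])]
vise [(0.6, [-0.943, -1.929, -0.952])]
rack [(0.94, [-1.348, -2.335, -1.358])]
block [(0.86, [-1.115, -2.102, -1.125])]
file_handle [(0.64, [-1.218, -2.205, -1.227])]
knob_handle [(0.65, [-1.28, -2.266, -1.289])]
top {'mtx': [[535.689, 0.0, 317.552], [0.0, 535.689, 236.632], [0.0, 0.0, 1.0]], 'origin': [0.33, -0.012, 1.257], 'rotation': [0.164, 0.003, -1.573]}
handle [(0.78, [2.288, 1.945, 3.215]), (0.64, [2.302, 1.959, 3.228]), (0.54, [2.317, 1.974, 3.244])]
rim [(0.46, [2.083, 1.741, 3.01]), (0.28, [2.257, 1.915, 3.184])]
chisel [(0.74, [2.257, 1.915, 3.184])]
vise [(0.87, [2.297, 1.954, 3.224])]
rack [(0.93, [2.373, 2.03, 3.3])]
block [(0.59, [2.335, 1.992, 3.262])]
file_handle [(0.75, [2.322, 1.98, 3.249])]
knob_handle [(0.71, [2.303, 1.96, 3.229])]
```

The calibration's rotation is roll/pitch/yaw, so I'll convert it.

```bash
sed -i 's/^from station import arm/from station import arm\nfrom scipy.spatial.transform import Rotation as Ro\ndef RM(c): return Ro.from_euler("xyz",c["rotation"]).as_matrix()/; s/np.array(c\["rotation"\])/RM(c)/' h.py
python3 - <<'E'
from h import *
for cam in("scene","top"):
    c=arm.get_calibration(cam)
    for n in("handle","rim","chisel","vise","rack","block","file_handle","knob_handle","hammer","glue","nailer"):
        r=arm.landmark_of(n,cam)
        print(cam,n,[(round(x["score"],2),np.round(w(cam,x["point"],c),3).tolist()) for x in r[:4]])
E
```

```text
scene handle [(0.79, [0.469, -0.355, 0.04]), (0.76, [0.424, -0.167, 0.036]), (0.67, [0.413, -0.334, 0.038]), (0.58, [0.47, -0.264, 0.048])]
scene rim [(0.67, [0.545, 0.261, 0.136]), (0.43, [0.541, -0.261, -0.001])]
scene chisel [(0.47, [0.543, 0.266, 0.023])]
scene vise [(0.6, [0.546, 0.261, -0.002])]
scene rack [(0.94, [0.543, -0.26, -0.003])]
scene block [(0.86, [0.56, 0.021, -0.001])]
scene file_handle [(0.64, [0.618, -0.261, 0.045])]
scene knob_handle [(0.65, [0.541, -0.258, 0.042])]
scene hammer [(0.92, [0.744, -0.137, -0.002])]
scene glue [(0.65, [0.531, 0.462, 0.002]), (0.42, [0.299, 0.327, -0.0]), (0.21, [0.542, -0.257, 0.043])]
scene nailer [(0.95, [0.556, -0.436, -0.004])]
top handle [(0.78, [0.47, -0.265, 0.044]), (0.64, [0.415, -0.34, 0.034]), (0.54, [0.474, -0.358, 0.036]), (0.48, [0.429, -0.175, 0.037])]
top rim [(0.46, [0.551, 0.253, 0.136]), (0.28, [0.547, 0.26, 0.023])]
top chisel [(0.74, [0.548, 0.259, 0.023])]
top vise [(0.87, [0.555, 0.258, -0.001])]
top rack [(0.93, [0.547, -0.264, 0.002])]
top block [(0.59, [0.566, 0.019, 0.001])]
top file_handle [(0.75, [0.618, -0.266, 0.047])]
top knob_handle [(0.71, [0.548, -0.262, 0.048])]
top hammer [(0.6, [0.745, -0.136, 0.001])]
top glue [(0.88, [0.53, 0.458, 0.005]), (0.5, [0.568, -0.432, 0.001])]
top nailer [(0.75, [0.565, -0.433, 0.002]), (0.43, [0.745, -0.137, 0.001])]
```

View pics/scene0.png

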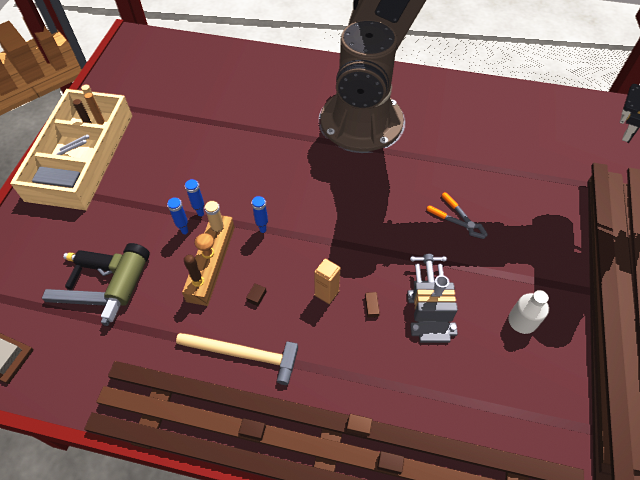

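View pics/top0.png

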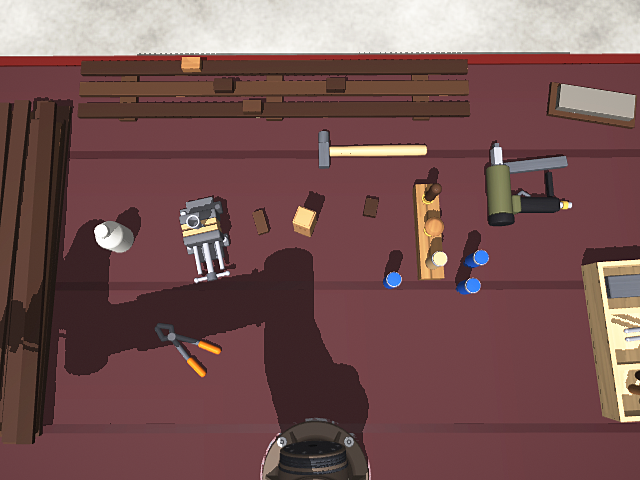

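The scene picture shows the pale handle in the rack's hole nearest the robot (212,212), with blue look-alikes at (192,195), (177,212) and (259,212). The block is at (327,280) and the vise with the socket at (435,290). The top view agrees. I'll move over the vise first for a close look at the rim.

>>> {"op": "drive_tool", "data": {
  "targets": [
    [1,-1,0.3,0,0,0.5],
    [1,-1,0.3,0,0,0.5],
    [1,-1,0.3,0,0,0.5],
    [1,-1,0.3,0,0,0.5],
    [1,-1,0.3,0,0,0.43]
  ],
  "claw": 0.7
}}

```text
t: 2.62
eef_pos: [0.3712, 0.4518, 0.2873]
ee_rot: [-3.141, -0.0, 0.002]
force: [1.4, 1.2, -0.1]
width: 0.0614
```

>>> {"op": "drive_tool", "data": {
  "targets": [
    [1,-1,0.3,0,0,0],
    [0.75,-1,0.3,0,0,0],
    [0.5,-1,0,0,0,0],
    [0,-1,0,0,0,0],
    [0,0,0,0,0,0]
  ]
}}

```text
t: 3.25
eef_pos: [0.4604, 0.2908, 0.3113]
ee_rot: [-3.141, -0.001, -0.003]
force: [-0.3, 0.5, 0.2]
width: 0.0615
```

```bash
cat >> h.py <<'E'
def look(n,names):
    s=st(); c=arm.get_calibration("wrist"); im,d=arm.grab_frame("wrist"); save(n,im); np.savez(n,im=im,d=d,mtx=c["mtx"],origin=c["origin"],rotation=c["rotation"])
    for t in names:
        r=arm.landmark_of(t,"wrist"); print(t,[(round(x["score"],2),np.round(w("wrist",x["point"],c),4).tolist()) for x in r[:3]])
def fcloud(z):
    K=z["mtx"]; v,u=np.mgrid[:480,:640]; a=(u-K[0,2])/K[0,0]; b=(v-K[1,2])/K[1,1]; t=np.hypot(a,b)+1e-9
    k=np.tan(t)/t; d=z["d"]; P=np.stack([a*k*d,-b*k*d,-d],-1); P[d==0]=np.nan
    return P@RM(z).T+z["origin"]
E
python3 - <<'E'
from h import *
look("w1",("rim","chisel","vise"))
c=arm.get_calibration("wrist"); print(c)
E
```

```text
{'t': 3.25, 'eef_pos': [0.4604, 0.2908, 0.3113], 'ee_rot': [-3.1408, -0.0006, -0.0029], 'force': [-0.2786, 0.5033, 0.1898], 'width': 0.0615}
rim [(0.68, [0.5478, 0.2592, 0.0241]), (0.61, [0.5482, 0.2559, 0.1315])]
chisel [(0.69, [0.5448, 0.263, 0.026])]
vise [(0.91, [0.5493, 0.2593, -0.0046])]
{'mtx': array([[371.64829954,   0.        , 315.32364704],
       [  0.        , 371.64829954, 242.40767327],
       [  0.        ,   0.        ,   1.        ]]), 'origin': array([0.52833714, 0.29416658, 0.46938943]), 'rotation': array([-0.26073909,  0.00166755, -1.57094064])}
```

View pics/w1.png

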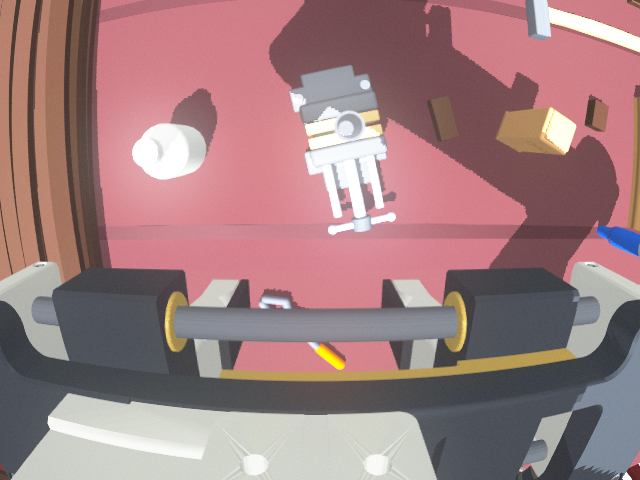

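The wrist view shows the socket mouth at about (349,126), with the glue well left and the block to the right. I'll fit the rim ring from depth.

```bash
python3 - <<'E'
from h import *
z=np.load("w1.npz"); P=fcloud(z); 
m=(np.hypot(P[...,0]-.548,P[...,1]-.257)<.03)&(P[...,2]>.11)
q=P[m]; print(m.sum(),np.histogram(q[:,2],np.arange(.11,.15,.003)))
zt=np.nanpercentile(q[:,2],90); r=q[q[:,2]>zt-.004]
print(zt,len(r),r.min(0),r.max(0))
# refine: ray-plane intersect of bright ring contour
e=np.argwhere(m&(P[...,2]>zt-.004)).astype(np.float32)[:,::-1].copy()
print("px ellipse",cv2.fitEllipse(cv2.convexHull(e)))
A=np.c_[2*r[:,:2],np.ones(len(r))]; s=np.linalg.lstsq(A,(r[:,:2]**2).sum(1),rcond=None)[0]; print(s[:2],np.sqrt(s[2]+s[:2]@s[:2]))
A=np.c_[r[:,:2]-r[:,:2].mean(0),np.ones(len(r))]; print("plane",np.linalg.lstsq(A,r[:,2],rcond=None)[0])
im=z["im"][75:195,280:410]; save("w1c",cv2.resize(im,None,fx=5,fy=5,interpolation=cv2.INTER_CUBIC))
E
```

```text
498 (array([ 18,  17,  17,  22,  21,  24,  25,  67, 287,   0,   0,   0,   0]), array([0.11 , 0.113, 0.116, 0.119, 0.122, 0.125, 0.128, 0.131, 0.134,
       0.137, 0.14 , 0.143, 0.146, 0.149]))
0.1356993946142213 349 [0.53288298 0.24802478 0.13171834] [0.56021195 0.27501682 0.13693629]
px ellipse ((349.2516174316406, 125.80204010009766), (30.566593170166016, 31.169301986694336), 111.3694076538086)
[0.54661485 0.26137212] 0.0123132707124426
plane [-0.01062262  0.0041747   0.13470964]
```

View pics/w1c.png

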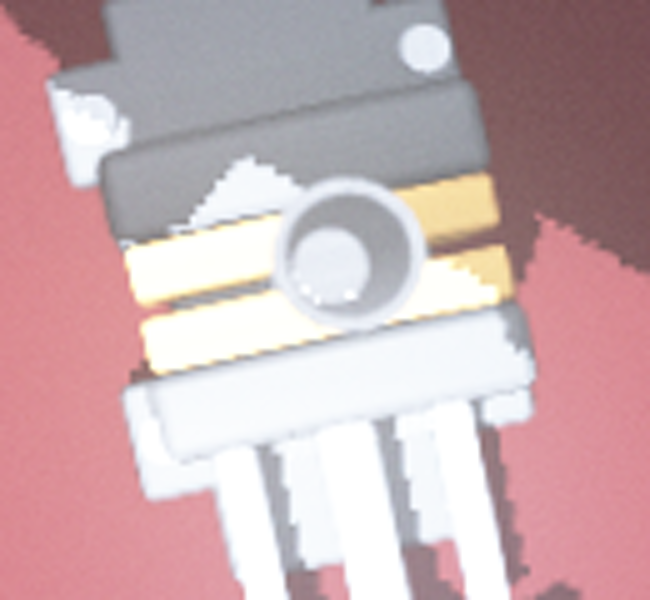

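Rim centre is (0.5466, 0.2614, 0.1355), nearly upright. Next is the rack.

>>> {"op": "drive_tool", "data": {
  "targets": [
    [0,-1,0,0,0,0],
    [0,-1,0,0,0,0],
    [0,-1,0,0,0,0],
    [0,-1,0,0,0,0],
    [0,-1,0,0,0,0]
  ]
}}

```text
t: 4.08
eef_pos: [0.4602, 0.093, 0.3105]
ee_rot: [3.142, 0.0, 0.001]
force: [0.6, 0.3, -0.2]
width: 0.0612
```

>>> {"op": "drive_tool", "data": {
  "targets": [
    [0,-1,0,0,0,0],
    [0,-1,0,0,0,0],
    [0,-1,0,0,0,0],
    [0,-1,0,0,0,0],
    [0,-1,0,0,0,0]
  ]
}}

```text
t: 4.7
eef_pos: [0.4606, -0.1073, 0.3105]
ee_rot: [3.142, 0.0, 0.001]
force: [0.7, -0.3, 0.5]
width: 0.0615
```

>>> {"op": "drive_tool", "data": {
  "targets": [
    [-0.5,-1,-0.3,0,0,0],
    [-0.5,-1,-0.3,0,0,0],
    [0,-1,0,0,0,0],
    [0,-0.9,0,0,0,0],
    [0,0,0,0,0,0]
  ]
}}

```text
t: 5.32
eef_pos: [0.4206, -0.264, 0.2859]
ee_rot: [-3.142, 0.001, -0.002]
force: [0.8, -0.1, -0.4]
width: 0.0614
```

```bash
python3 - <<'E'
from h import *
look("w2",("handle","rack","file_handle","knob_handle"))
z=np.load("w2.npz"); P=fcloud(z)
m=(np.hypot(P[...,0]-.47,P[...,1]+.265)<.03)&(P[...,2]>.12)
q=P[m]; zt=np.percentile(q[:,2],80); r=q[q[:,2]>zt-.003]
print(zt,len(r),r.min(0),r.max(0),r.mean(0))
E
```

```text
{'t': 5.325, 'eef_pos': [0.4206, -0.264, 0.2859], 'ee_rot': [-3.1415, 0.0014, -0.002], 'force': [0.7816, -0.0999, -0.355], 'width': 0.0614}
handle [(0.93, [0.466, -0.264, 0.0482]), (0.85, [0.47, -0.3582, 0.0352]), (0.73, [0.4225, -0.1645, 0.0356])]
rack [(0.96, [0.5421, -0.2592, -0.0015])]
file_handle [(0.7, [0.6128, -0.2624, 0.04])]
knob_handle [(0.86, [0.5379, -0.2609, 0.0484]), (0.4, [0.5692, 0.1313, 0.0006])]
0.399739356578944 6700 [ 0.44097992 -0.28093986  0.39674126] [ 0.44792416 -0.24683933  0.40550395] [ 0.44571436 -0.26402033  0.40081304]
```

View pics/w2.png

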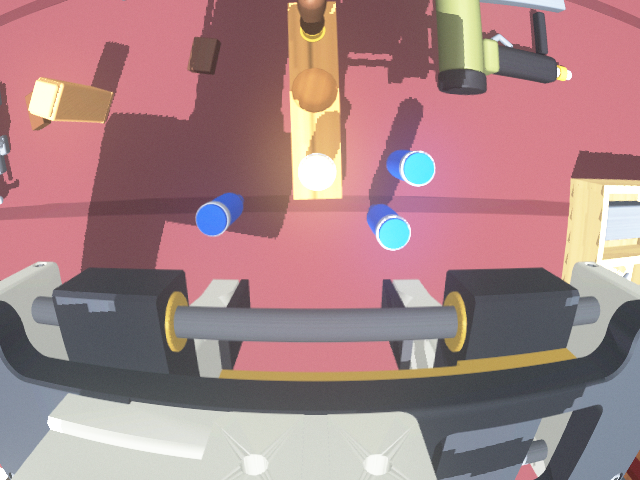

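The handle's top is at (318,171) in the rack hole. The blue look-alikes at (214,217), (417,168) and (393,232) clear the finger path.

```bash
python3 - <<'E'
from h import *
z=np.load("w2.npz"); P=fcloud(z)
m=(np.hypot(P[...,0]-.47,P[...,1]+.265)<.03)&(P[...,2]>.12)&(P[...,2]<.15)
q=P[m]; zt=np.percentile(q[:,2],80); r=q[q[:,2]>zt-.004]
print(zt,len(r),r.min(0),r.max(0),r.mean(0))
b=(np.hypot(P[...,0]-.45,P[...,1]+.265)<.13)&(P[...,2]<.2)&(P[...,2]>.1)&(z["im"][...,2]>150)&(z["im"][...,0]<80)
n,l,s,c=cv2.connectedComponentsWithStats(b.astype(np.uint8))
for i in range(1,n):
    if s[i,4]>150: print(P[l==i].min(0),P[l==i].max(0))
E
```

```text
0.1311223327447843 978 [ 0.45047265 -0.28002929  0.12713593] [ 0.48131489 -0.24934516  0.13273855] [ 0.46657684 -0.26458977  0.13046435]
[ 0.41022387 -0.18180785  0.11944432] [ 0.43760674 -0.15476008  0.12424216]
```

>>> {"op": "drive_tool", "data": {
  "targets": [
    [0.7,0,0,0,0,0],
    [0.435,-0.02,-1,0,0,0],
    [0,0,-1,0,0,0],
    [0,0,-1,0,0,0],
    [0,0,-1,0,0,0]
  ]
}}

```text
t: 6.2
eef_pos: [0.466, -0.2626, 0.1257]
ee_rot: [3.141, -0.001, 0.001]
force: [-0.2, -1.3, -0.6]
width: 0.0613
```

>>> {"op": "drive_tool", "data": {
  "targets": [
    [0,0,-0.8,0,0,0],
    [0,0,-0.43,0,0,0],
    [0,0,0,0,0,0]
  ]
}}

```text
t: 6.58
eef_pos: [0.465, -0.2627, 0.0764]
ee_rot: [-3.141, 0.003, 0.001]
force: [-0.4, 0.3, -0.0]
width: 0.0614
```

>>> {"op": "drive_tool", "data": {
  "targets": [
    [0,0,0,0,0,0],
    [0,0,0,0,0,0],
    [0,0,0,0,0,0],
    [0,0,0,0,0,0]
  ],
  "claw": 0,
  "newtons": 30
}}

```text
t: 7.08
eef_pos: [0.4658, -0.2637, 0.0779]
ee_rot: [3.141, -0.001, -0.0]
force: [-0.5, 0.5, 3.6]
width: 0.0303
```

>>> {"op": "drive_tool", "data": {
  "targets": [
    [0,0,0.5,0,0,0],
    [0,0,1,0,0,0],
    [0,0,1,0,0,0],
    [0,0,1,0,0,0],
    [0,0.6,0.5,0,0,0]
  ]
}}

```text
t: 7.7
eef_pos: [0.4661, -0.2403, 0.2396]
ee_rot: [3.141, -0.003, -0.002]
force: [0.7, 1.0, -1.7]
width: 0.0301
```

>>> {"op": "drive_tool", "data": {
  "targets": [
    [0.2,1,0,0,0,0],
    [0.2,1,0,0,0,0],
    [0.2,1,0,0,0,0],
    [0.2,1,0,0,0,0],
    [0.2,1,0,0,0,0]
  ]
}}

```text
t: 8.32
eef_pos: [0.5054, -0.0383, 0.2374]
ee_rot: [-3.141, -0.0, -0.0]
force: [1.3, 0.0, -1.6]
width: 0.0303
```

>>> {"op": "drive_tool", "data": {
  "targets": [
    [0.2,1,0,0,0,0],
    [0.2,1,0,0,0,0],
    [0.2,1,0,0,0,0],
    [0.2,1,0,0,0,0],
    [0.2,1,0,0,0,0]
  ]
}}

```text
t: 8.95
eef_pos: [0.5455, 0.1616, 0.2373]
ee_rot: [-3.142, 0.0, -0.0]
force: [0.7, 0.3, -0.9]
width: 0.0299
```

>>> {"op": "drive_tool", "data": {
  "targets": [
    [0,1,0,0,0,0],
    [0,0.9,0,0,0,0],
    [0,0.6,0,0,0,0],
    [0,0,0,0,0,0],
    [0,0,0,0,0,0]
  ]
}}

```text
t: 9.57
eef_pos: [0.5454, 0.2598, 0.2372]
ee_rot: [3.141, 0.0, -0.0]
force: [0.4, -0.3, -0.7]
width: 0.0304
```

```bash
python3 - <<'E'
from h import *
st()
a,d=arm.grab_frame("scene"); b,e=arm.grab_frame("top")
c=arm.get_calibration("scene")
for nm,p in(("rim",(.5466,.2614,.1355)),("tip",(.5464,.2604,.169))):
    q=RM(c).T@(np.array(p)-c["origin"]); K=c["mtx"]; print(nm,K[0,2]+K[0,0]*q[0]/-q[2],K[1,2]-K[1,1]*q[1]/-q[2])
for t in("rim","handle"):
    print(t,[(round(x["score"],2),np.round(w("scene",x["point"],c),4).tolist()) for x in arm.landmark_of(t,"scene")[:4]])
x=cv2.resize(a[180:360,370:500],None,fx=3.3,fy=3.3,interpolation=cv2.INTER_CUBIC)
save("s2",x)
E
```

```text
{'t': 9.575, 'eef_pos': [0.5454, 0.2598, 0.2372], 'ee_rot': [3.1412, 0.0004, -0.0005], 'force': [0.4282, -0.3488, -0.7276], 'width': 0.0304}
rim 442.122087533059 280.09822600023716
tip 444.83948375411376 271.83904370864593
rim [(0.64, [0.5311, 0.4627, 0.0002]), (0.53, [0.5441, 0.2639, 0.1354])]
handle [(0.74, [0.551, 0.2608, 0.2039]), (0.73, [0.4677, -0.3575, 0.0384]), (0.7, [0.4231, -0.1662, 0.0345]), (0.65, [0.4129, -0.3342, 0.0343])]
```

View pics/s2.png

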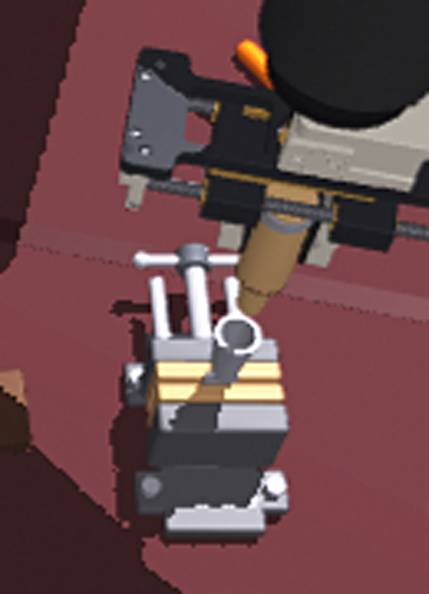

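Tip and rim agree with prediction to within about 1 px. I'll shift slightly and lower.

>>> {"op": "drive_tool", "data": {
  "targets": [
    [0.03,0.05,-0.4,0,0,0],
    [0,0,-0.4,0,0,0],
    [0,0,-0.1,0,0,0],
    [0,0,-0.1,0,0,0],
    [0,0,0,0,0,0]
  ]
}}

```text
t: 10.4
eef_pos: [0.5467, 0.2623, 0.1972]
ee_rot: [3.141, 0.0, -0.0]
force: [-0.1, -0.3, -1.1]
width: 0.0296
```

>>> {"op": "drive_tool", "data": {
  "targets": [
    [0,0,-0.1,0,0,0],
    [0,0,-0.1,0,0,0],
    [0,0,0,0,0,0]
  ]
}}

```text
t: 10.78
eef_pos: [0.5464, 0.2619, 0.1888]
ee_rot: [3.141, 0.001, -0.001]
force: [0.4, -2.6, -2.4]
width: 0.0302
```

>>> {"op": "drive_tool", "data": {
  "targets": [
    [0,-0.015,-0.1,0,0,0],
    [0,0,-0.1,0,0,0],
    [0,0,0,0,0,0]
  ]
}}

```text
t: 11.15
eef_pos: [0.5465, 0.2614, 0.1807]
ee_rot: [3.141, 0.001, -0.001]
force: [0.3, -5.3, -2.2]
width: 0.0301
```

>>> {"op": "drive_tool", "data": {
  "targets": [
    [0,-0.025,0,0,0,0],
    [0,0,0,0,0,0]
  ]
}}

```text
t: 11.4
eef_pos: [0.5467, 0.2611, 0.1813]
ee_rot: [-3.141, 0.0, -0.0]
force: [0.2, -1.6, -1.1]
width: 0.0304
```

>>> {"op": "drive_tool", "data": {
  "targets": [
    [0,0,-0.08,0,0,0],
    [0,0,0,0,0,0]
  ]
}}

```text
t: 11.65
eef_pos: [0.5467, 0.2608, 0.178]
ee_rot: [-3.142, 0.0, -0.0]
force: [-1.4, -1.5, -1.1]
width: 0.0299
```

>>> {"op": "drive_tool", "data": {
  "targets": [
    [-0.01,-0.01,-0.06,0,0,0],
    [0,0,0,0,0,0]
  ]
}}

```text
t: 11.9
eef_pos: [0.5465, 0.2606, 0.1757]
ee_rot: [-3.141, -0.0, -0.0]
force: [-0.6, -1.2, -1.0]
width: 0.0302
```

>>> {"op": "drive_tool", "data": {
  "targets": [
    [0,0,-0.05,0,0,0],
    [0,0,0,0,0,0]
  ]
}}

```text
t: 12.15
eef_pos: [0.5464, 0.2604, 0.1738]
ee_rot: [-3.142, -0.0, -0.0]
force: [-0.2, -1.4, 0.1]
width: 0.0302
```

>>> {"op": "drive_tool", "data": {
  "targets": [
    [0,-0.01,-0.04,0,0,0],
    [0,0,0,0,0,0]
  ]
}}

```text
t: 12.4
eef_pos: [0.5465, 0.2603, 0.1726]
ee_rot: [-3.141, -0.001, -0.0]
force: [-2.0, -1.7, 3.7]
width: 0.0302
```

>>> {"op": "drive_tool", "data": {
  "targets": [
    [0,0,-0.03,0,0,0],
    [0,0,0,0,0,0]
  ]
}}

```text
t: 12.65
eef_pos: [0.5467, 0.2603, 0.1719]
ee_rot: [-3.141, -0.001, -0.0]
force: [-2.8, -1.5, 8.1]
width: 0.03
```

Wedged at about 9 N. I'll relax, release and lift off.

>>> {"op": "drive_tool", "data": {
  "targets": [
    [0.02,0,0.03,0,0,0],
    [0,0,0,0,0,0]
  ]
}}

```text
t: 12.9
eef_pos: [0.5468, 0.2602, 0.172]
ee_rot: [-3.141, 0.001, -0.0]
force: [-4.1, -1.5, 2.5]
width: 0.03
```

>>> {"op": "drive_tool", "data": {
  "targets": [
    [0,0,0,0,0,0],
    [0,0,0,0,0,0],
    [0,0,0,0,0,0],
    [0,0,0,0,0,0]
  ],
  "claw": 0.7
}}

```text
t: 13.4
eef_pos: [0.5473, 0.26, 0.1721]
ee_rot: [-3.142, -0.0, -0.0]
force: [-0.3, -0.5, 0.4]
width: 0.0601
```

>>> {"op": "drive_tool", "data": {
  "targets": [
    [0,0,0.5,0,0,0],
    [0,0,1,0,0,0],
    [0,0,1,0,0,0],
    [-1,-0.5,0.8,0,0,0],
    [-1,-1,0,0,0,0]
  ]
}}

```text
t: 14.02
eef_pos: [0.4676, 0.2007, 0.3063]
ee_rot: [-3.139, -0.003, 0.001]
force: [0.3, -0.0, 0.1]
width: 0.0615
```

>>> {"op": "drive_tool", "data": {
  "targets": [
    [0,-0.8,0,0,0,0],
    [0,0,0,0,0,0]
  ]
}}

```text
t: 14.28
eef_pos: [0.4667, 0.1665, 0.3052]
ee_rot: [-3.14, -0.002, -0.001]
force: [0.1, 1.0, 0.4]
width: 0.0613
```

```bash
python3 - <<'E'
from h import *
look("w3",("handle","rim","block"))
z=np.load("w3.npz"); P=fcloud(z)
m=(np.hypot(P[...,0]-.5465,P[...,1]-.2604)<.035)&(P[...,2]>.2)&(P[...,2]<.26)
q=P[m]; zt=np.percentile(q[:,2],80); r=q[q[:,2]>zt-.003]
print("top",zt,len(r),r.min(0),r.max(0),(r.min(0)+r.max(0))/2)
m=(np.hypot(P[...,0]-.562,P[...,1]-.02)<.06)&(P[...,2]>.105)&(P[...,2]<.14)
q=P[m]; print("block top",len(q),np.median(q[:,2])); r=q[abs(q[:,2]-np.median(q[:,2]))<.004]
print(cv2.minAreaRect((r[:,:2]*1000).astype(np.float32)))
E
```

```text
{'t': 14.275, 'eef_pos': [0.4667, 0.1665, 0.3052], 'ee_rot': [-3.1403, -0.0016, -0.0014], 'force': [0.1482, 0.9999, 0.4191], 'width': 0.0613}
handle [(0.96, [0.4104, -0.3355, 0.0338]), (0.95, [0.5434, 0.2626, 0.1401]), (0.82, [0.4239, -0.1669, 0.0319])]
rim [(0.49, [0.5461, 0.2591, 0.1354])]
block [(0.76, [0.5588, 0.0274, 0.0028])]
top 0.2251362351882153 1343 [0.53259137 0.24583574 0.22214778] [0.56249109 0.27540178 0.22695854] [0.54754123 0.26061876 0.22455316]
block top 1677 0.11977689366571326
((559.3829345703125, 24.266042709350586), (36.639183044433594, 37.828311920166016), 67.58241271972656)
```

View pics/w3.png

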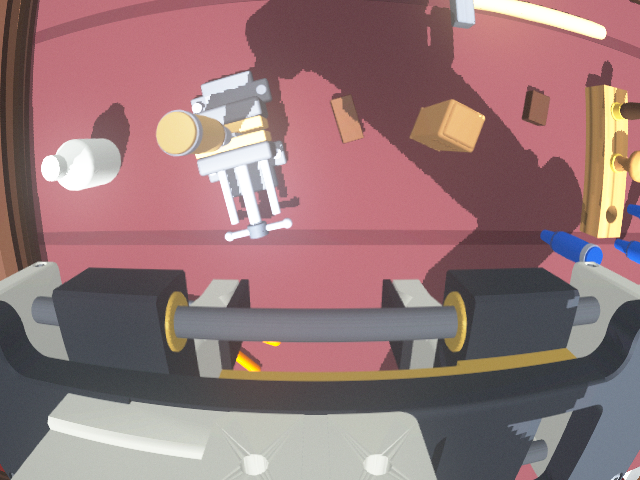

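The handle stands wedged in the socket at (180,130), top at 0.225, so its shoulder is about 5 mm above the rim. The block is at (448,127). I'll move to it for a closer look with the gripper turned to match.

>>> {"op": "drive_tool", "data": {
  "targets": [
    [0.2,-0.8,-0.4,0,0,-0.95],
    [0.2,-0.8,-0.4,0,0,-0.95],
    [0.2,-0.8,-0.4,0,0,-0.95],
    [0,-0.5,-0.3,0,0,-0.88],
    [0,0,0,0,0,0]
  ],
  "claw": 0.8
}}

```text
t: 15.1
eef_pos: [0.4909, 0.0513, 0.2428]
ee_rot: [3.139, 0.002, -0.393]
force: [0.0, -0.1, -0.1]
width: 0.0698
```

```bash
python3 - <<'E'
from h import *
look("w4",("block",))
z=np.load("w4.npz"); P=fcloud(z)
m=(np.hypot(P[...,0]-.562,P[...,1]-.022)<.06)&(P[...,2]>.1165)&(P[...,2]<.135)
q=P[m]; print("block top",len(q),np.median(q[:,2]),q.min(0),q.max(0))
print(cv2.minAreaRect((q[:,:2]*1000).astype(np.float32)))
E
```

```text
{'t': 15.1, 'eef_pos': [0.4909, 0.0513, 0.2428], 'ee_rot': [3.1395, 0.002, -0.3926], 'force': [0.008, -0.0842, -0.1143], 'width': 0.0698}
block [(0.56, [0.5587, 0.0261, 0.0046]), (0.47, [0.5378, -0.259, 0.0468])]
block top 2224 0.12046348862382197 [0.53732343 0.00181149 0.11692695] [0.58223583 0.04558435 0.12305867]
((559.8211669921875, 23.621536254882812), (36.039825439453125, 36.4607048034668), 69.05917358398438)
```

View pics/w4.png

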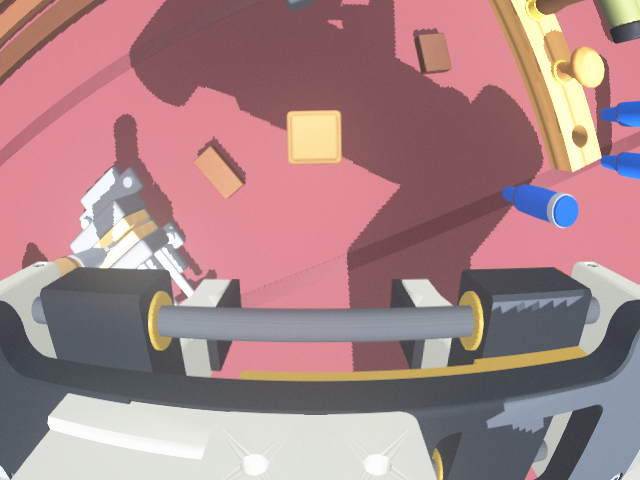

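The block's top is centred at (314,136), square to the gripper. I'll go and grasp it.

>>> {"op": "drive_tool", "data": {
  "targets": [
    [0.9,-0.35,0,0,0,0.2],
    [0.82,-0.34,-0.3,0,0,0],
    [0,0,-1,0,0,0],
    [0,0,-1,0,0,0],
    [0,0,-0.8,0,0,0]
  ]
}}

```text
t: 15.82
eef_pos: [0.5603, 0.0255, 0.119]
ee_rot: [3.142, 0.0, -0.368]
force: [-0.2, 0.2, 0.8]
width: 0.0703
```

>>> {"op": "drive_tool", "data": {
  "targets": [
    [0,0,-0.8,0,0,0],
    [0,0,-0.4,0,0,0],
    [0,0,0,0,0,0]
  ]
}}

```text
t: 16.2
eef_pos: [0.5598, 0.0249, 0.0716]
ee_rot: [3.14, 0.001, -0.369]
force: [0.1, 0.3, 0.2]
width: 0.0702
```

>>> {"op": "drive_tool", "data": {
  "targets": [
    [0,0,0,0,0,0],
    [0,0,0,0,0,0],
    [0,0,0,0,0,0],
    [0,0,0,0,0,0]
  ],
  "claw": 0,
  "newtons": 50
}}

```text
t: 16.7
eef_pos: [0.5603, 0.0244, 0.0728]
ee_rot: [-3.141, -0.001, -0.37]
force: [-0.8, 0.5, 3.8]
width: 0.0418
```

>>> {"op": "drive_tool", "data": {
  "targets": [
    [0,0,0.5,0,0,0],
    [0,0,1,0,0,0],
    [0,0,1,0,0,0],
    [0,0,1,0,0,0],
    [0,0,1,0,0,0]
  ]
}}

```text
t: 17.32
eef_pos: [0.5594, 0.0243, 0.2533]
ee_rot: [-3.142, 0.0, -0.37]
force: [0.4, 0.4, -1.1]
width: 0.0416
```

>>> {"op": "drive_tool", "data": {
  "targets": [
    [0,0,1,0,0,0],
    [0,0.4,0.75,0,0,0],
    [-0.1,1,0,0,0,0],
    [-0.1,1,0,0,0,0],
    [-0.1,1,0,0,0,0]
  ]
}}

```text
t: 17.95
eef_pos: [0.5474, 0.1614, 0.322]
ee_rot: [-3.142, 0.0, -0.37]
force: [0.3, 0.0, -1.8]
width: 0.0419
```

>>> {"op": "drive_tool", "data": {
  "targets": [
    [0,1,0,0,0,0],
    [0,1,0,0,0,0],
    [0,0.5,0,0,0,0],
    [0,0,0,0,0,0],
    [0,0,0,0,0,0]
  ]
}}

```text
t: 18.58
eef_pos: [0.5479, 0.2597, 0.3221]
ee_rot: [3.141, 0.0, -0.37]
force: [0.1, 0.3, -2.2]
width: 0.0422
```

>>> {"op": "drive_tool", "data": {
  "targets": [
    [-0.01,0.02,-0.4,0,0,0],
    [0,0,-0.15,0,0,0],
    [0,0,0,0,0,0]
  ]
}}

```text
t: 18.95
eef_pos: [0.5473, 0.2605, 0.2992]
ee_rot: [3.14, 0.001, -0.371]
force: [-0.7, -0.2, -0.6]
width: 0.0419
```

>>> {"op": "drive_tool", "data": {
  "targets": [
    [0,0,-0.05,0,0,0],
    [0,0,-0.05,0,0,0]
  ]
}}

```text
t: 19.2
eef_pos: [0.5479, 0.2613, 0.2967]
ee_rot: [-3.141, -0.001, -0.37]
force: [-0.9, 1.6, 8.5]
width: 0.0415
```

>>> {"op": "drive_tool", "data": {
  "targets": [
    [0,0,0.2,0,0,0],
    [0,0,-0.12,0,0,0],
    [0,0,-0.08,0,0,0],
    [0,0,-0.05,0,0,0],
    [0,0,0,0,0,0]
  ]
}}

```text
t: 19.82
eef_pos: [0.5482, 0.2613, 0.296]
ee_rot: [-3.14, -0.002, -0.37]
force: [-1.5, -0.9, 9.1]
width: 0.0419
```

>>> {"op": "drive_tool", "data": {
  "targets": [
    [0,0,0.2,0,0,0],
    [0,0,-0.12,0,0,0],
    [0,0,-0.08,0,0,0],
    [0,0,-0.05,0,0,0],
    [0,0,0,0,0,0]
  ]
}}

```text
t: 20.45
eef_pos: [0.5483, 0.2613, 0.2943]
ee_rot: [-3.14, -0.003, -0.369]
force: [-2.7, -0.6, 12.1]
width: 0.0418
```

>>> {"op": "drive_tool", "data": {
  "targets": [
    [0,0,0.3,0,0,0],
    [0,0,0,0,0,0],
    [0,0,-0.2,0,0,0],
    [0,0,-0.1,0,0,0],
    [0,0,-0.04,0,0,0]
  ]
}}

```text
t: 21.08
eef_pos: [0.5485, 0.2613, 0.293]
ee_rot: [-3.14, -0.003, -0.369]
force: [-3.8, -0.0, 18.7]
width: 0.0416
```

>>> {"op": "drive_tool", "data": {
  "targets": [
    [0,0,0,0,0,0]
  ]
}}

```text
t: 21.2
eef_pos: [0.5484, 0.2612, 0.2929]
ee_rot: [-3.139, -0.003, -0.369]
force: [-3.0, -0.1, 14.3]
width: 0.0419
```

>>> {"op": "drive_tool", "data": {
  "targets": [
    [0,0,0.3,0,0,0],
    [0,0,0,0,0,0],
    [0,0,-0.2,0,0,0],
    [0,0,-0.1,0,0,0],
    [0,0,-0.04,0,0,0]
  ]
}}

```text
t: 21.82
eef_pos: [0.5484, 0.261, 0.292]
ee_rot: [-3.14, -0.003, -0.369]
force: [-6.3, -1.7, 25.7]
width: 0.0416
```

>>> {"op": "drive_tool", "data": {
  "targets": [
    [0,0,0,0,0,0]
  ]
}}

```text
t: 21.95
eef_pos: [0.5482, 0.2609, 0.292]
ee_rot: [-3.14, -0.003, -0.369]
force: [-5.6, -0.2, 20.2]
width: 0.0419
```

>>> {"op": "drive_tool", "data": {
  "targets": [
    [0,0,0.3,0,0,0],
    [0,0,0,0,0,0],
    [0,0,-0.2,0,0,0],
    [0,0,-0.06,0,0,0],
    [0,0,-0.04,0,0,0]
  ]
}}

```text
t: 22.58
eef_pos: [0.5483, 0.261, 0.2919]
ee_rot: [-3.14, -0.003, -0.369]
force: [-7.7, -1.2, 26.8]
width: 0.0418
```

>>> {"op": "drive_tool", "data": {
  "targets": [
    [0,0,-0.01,0,0,0]
  ]
}}

```text
t: 22.7
eef_pos: [0.5483, 0.261, 0.2919]
ee_rot: [-3.14, -0.003, -0.369]
force: [-6.7, -1.3, 23.8]
width: 0.0418
```

>>> {"op": "drive_tool", "data": {
  "targets": [
    [0,0,-0.01,0,0,0]
  ]
}}

```text
t: 22.82
eef_pos: [0.5483, 0.261, 0.2919]
ee_rot: [-3.139, -0.004, -0.369]
force: [-7.9, -1.3, 25.0]
width: 0.0416
```

It's stuck at 0.2919 under ~27 N, so probably home. I'll lift off and check with the scene camera.

>>> {"op": "drive_tool", "data": {
  "targets": [
    [0,0,0.5,0,0,0],
    [0,0,0.5,0,0,0],
    [0,0,0,0,0,0]
  ]
}}

```text
t: 23.2
eef_pos: [0.5479, 0.2614, 0.3282]
ee_rot: [-3.141, -0.001, -0.37]
force: [0.1, 0.9, -2.3]
width: 0.0417
```

```bash
python3 - <<'E'
from h import *
st(); a,d=arm.grab_frame("scene"); 
c=arm.get_calibration("scene"); print([(round(x["score"],2),np.round(w("scene",x["point"],c),4).tolist()) for x in arm.landmark_of("handle","scene")[:4]])
x=cv2.resize(a[225:325,385:500],None,fx=5.5,fy=5.5,interpolation=cv2.INTER_CUBIC); save("s3",x)
E
```

```text
{'t': 23.2, 'eef_pos': [0.5479, 0.2614, 0.3282], 'ee_rot': [-3.1405, -0.0006, -0.37], 'force': [0.0525, 0.8709, -2.2578], 'width': 0.0417}
[(0.93, [0.422, -0.1677, 0.0315]), (0.82, [0.4679, -0.3572, 0.0362]), (0.61, [0.4127, -0.3354, 0.0334]), (0.59, [0.5445, 0.2626, 0.0214])]
```

View pics/s3.png

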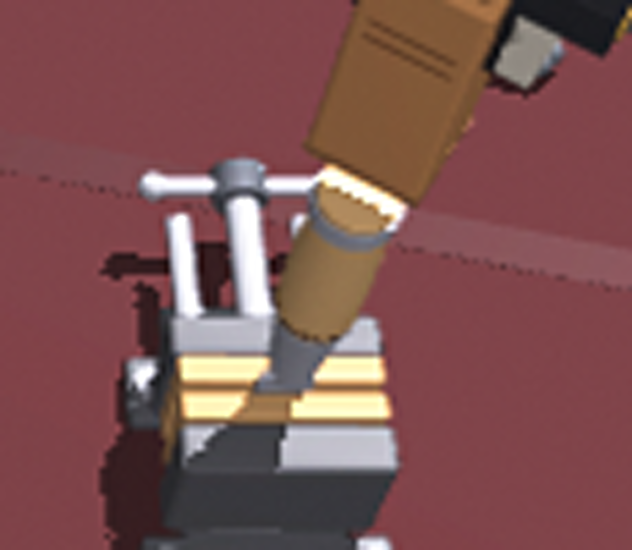

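No gap shows between shoulder (about (318,335) in the crop) and socket. I'll give one last gentle tap to confirm it doesn't move further.

>>> {"op": "drive_tool", "data": {
  "targets": [
    [0,0,-0.6,0,0,0],
    [0,0,-0.22,0,0,0],
    [0,0,-0.06,0,0,0],
    [0,0,-0.06,0,0,0],
    [0,0,-0.04,0,0,0]
  ]
}}

```text
t: 23.92
eef_pos: [0.5481, 0.261, 0.2919]
ee_rot: [-3.14, -0.002, -0.369]
force: [-6.4, -1.7, 18.1]
width: 0.0414
```

>>> {"op": "drive_tool", "data": {
  "targets": [
    [0,0,-0.02,0,0,0]
  ]
}}

```text
t: 24.05
eef_pos: [0.5482, 0.2609, 0.292]
ee_rot: [-3.139, -0.003, -0.369]
force: [-5.9, -1.7, 20.3]
width: 0.0412
```

>>> {"op": "drive_tool", "data": {
  "targets": [
    [0,0,-0.01,0,0,0]
  ]
}}

```text
t: 24.18
eef_pos: [0.5482, 0.261, 0.292]
ee_rot: [-3.139, -0.003, -0.369]
force: [-5.8, -1.6, 19.5]
width: 0.042
```

>>> {"op": "drive_tool", "data": {
  "targets": [
    [0,0,-0.03,0,0,0],
    [0,0,-0.02,0,0,0]
  ]
}}

```text
t: 24.42
eef_pos: [0.5488, 0.2609, 0.2919]
ee_rot: [-3.138, -0.005, -0.369]
force: [-7.6, -2.9, 28.1]
width: 0.0415
```

>>> {"op": "drive_tool", "data": {
  "targets": [
    [0,0,-0.02,0,0,0],
    [0,0,0,0,0,0]
  ]
}}

```text
t: 24.68
eef_pos: [0.5492, 0.2608, 0.2918]
ee_rot: [-3.137, -0.006, -0.369]
force: [-7.2, -3.5, 28.5]
width: 0.0416
```

Home: ~30 N with no movement. I'll lift off and return the block.

>>> {"op": "drive_tool", "data": {
  "targets": [
    [0,0,0.5,0,0,0],
    [0,0,0.6,0,0,0],
    [0.1,-0.9,0,0,0,0],
    [0.1,-1,0,0,0,0],
    [0.1,-1,0,0,0,0]
  ]
}}

```text
t: 25.3
eef_pos: [0.5596, 0.1442, 0.3293]
ee_rot: [-3.141, -0.0, -0.369]
force: [-0.8, -0.2, -1.3]
width: 0.042
```

>>> {"op": "drive_tool", "data": {
  "targets": [
    [0,-1,0,0,0,0],
    [0,-1,0,0,0,0],
    [0,-1,0,0,0,0],
    [0,0,-0.5,0,0,0],
    [0,0,-0.5,0,0,0]
  ]
}}

```text
t: 25.92
eef_pos: [0.5597, 0.0246, 0.2891]
ee_rot: [-3.14, -0.001, -0.371]
force: [0.4, 1.1, -1.0]
width: 0.0418
```

>>> {"op": "drive_tool", "data": {
  "targets": [
    [0,0,-1,0,0,0],
    [0,0,-1,0,0,0],
    [0,0,-1,0,0,0],
    [0,0,-1,0,0,0],
    [0,0,0,0,0,0]
  ]
}}

```text
t: 26.55
eef_pos: [0.5576, 0.0246, 0.1266]
ee_rot: [3.138, 0.005, -0.37]
force: [0.3, 0.5, -1.5]
width: 0.0419
```

>>> {"op": "drive_tool", "data": {
  "targets": [
    [0,0,-0.8,0,0,0],
    [0,0,-0.4,0,0,0],
    [0,0,-0.08,0,0,0],
    [0,0,0,0,0,0]
  ]
}}

```text
t: 27.05
eef_pos: [0.5603, 0.0254, 0.0788]
ee_rot: [-3.141, -0.001, -0.37]
force: [0.6, -0.2, -1.9]
width: 0.0417
```

>>> {"op": "drive_tool", "data": {
  "targets": [
    [0,0,-0.04,0,0,0],
    [0,0,-0.02,0,0,0],
    [0,0,0,0,0,0]
  ]
}}

```text
t: 27.42
eef_pos: [0.5596, 0.0252, 0.0756]
ee_rot: [-3.141, -0.0, -0.37]
force: [0.4, -0.2, -1.1]
width: 0.0418
```

>>> {"op": "drive_tool", "data": {
  "targets": [
    [0,0,-0.04,0,0,0],
    [0,0,-0.01,0,0,0],
    [0,0,0,0,0,0]
  ]
}}

```text
t: 27.8
eef_pos: [0.5595, 0.0252, 0.0733]
ee_rot: [3.141, 0.0, -0.37]
force: [-0.2, 0.0, -1.6]
width: 0.042
```

>>> {"op": "drive_tool", "data": {
  "targets": [
    [0,0,-0.02,0,0,0],
    [0,0,0,0,0,0]
  ]
}}

```text
t: 28.05
eef_pos: [0.5596, 0.0252, 0.0727]
ee_rot: [-3.142, -0.0, -0.37]
force: [-1.2, -0.4, 0.8]
width: 0.0419
```

>>> {"op": "drive_tool", "data": {
  "targets": [
    [0,0,-0.015,0,0,0],
    [0,0,0,0,0,0]
  ]
}}

```text
t: 28.3
eef_pos: [0.5597, 0.0252, 0.0727]
ee_rot: [-3.141, -0.0, -0.37]
force: [-2.6, -0.4, 5.3]
width: 0.0415
```

>>> {"op": "drive_tool", "data": {
  "targets": [
    [0,0,0,0,0,0],
    [0,0,0,0,0,0],
    [0,0,0,0,0,0],
    [0,0,0,0,0,0]
  ],
  "claw": 0.8
}}

```text
t: 28.8
eef_pos: [0.5595, 0.0252, 0.0719]
ee_rot: [3.142, 0.0, -0.37]
force: [-0.9, 0.4, -0.5]
width: 0.0689
```

>>> {"op": "drive_tool", "data": {
  "targets": [
    [0,0,0.5,0,0,0],
    [0,0,1,0,0,0],
    [0,0,1,0,0,0],
    [0,0,1,0,0,0],
    [-1,0,1,0,0,0]
  ]
}}

```text
t: 29.42
eef_pos: [0.5204, 0.0253, 0.2527]
ee_rot: [3.141, 0.0, -0.371]
force: [0.1, 0.9, 0.3]
width: 0.0707
```

>>> {"op": "drive_tool", "data": {
  "targets": [
    [-1,0.5,0.5,0,0,0],
    [0,0,0,0,0,0],
    [0,0,0,0,0,0]
  ]
}}

```text
t: 29.8
eef_pos: [0.4796, 0.0453, 0.272]
ee_rot: [-3.141, -0.0, -0.369]
force: [-0.0, 0.7, -1.1]
width: 0.0701
```

```bash
python3 - <<'E'
from h import *
look("w5",("handle","block","rim"))
z=np.load("w5.npz"); P=fcloud(z)
m=(np.hypot(P[...,0]-.5475,P[...,1]-.2606)<.035)&(P[...,2]>.2)&(P[...,2]<.26)
q=P[m]; print("top z",len(q),np.percentile(q[:,2],[50,80]))
m=(np.hypot(P[...,0]-.562,P[...,1]-.022)<.06)&(P[...,2]>.1165)&(P[...,2]<.135); q=P[m]; print("block",np.median(q[:,2]),cv2.minAreaRect((q[:,:2]*1000).astype(np.float32)))
a,d=arm.grab_frame("scene"); save("s4",cv2.resize(a[150:350,150:560],None,fx=1.9,fy=1.9,interpolation=cv2.INTER_CUBIC))
E
```

```text
{'t': 29.8, 'eef_pos': [0.4796, 0.0453, 0.272], 'ee_rot': [-3.1411, -0.0004, -0.3693], 'force': [-0.0377, 0.6896, -1.081], 'width': 0.0701}
handle [(0.98, [0.5459, 0.2612, 0.1395]), (0.93, [0.424, -0.1679, 0.0336]), (0.72, [0.4079, -0.3341, 0.0357])]
block [(0.71, [0.5456, 0.2632, 0.1391]), (0.55, [0.5625, 0.0281, 0.0009])]
rim [(0.97, [0.5435, 0.2582, 0.1334])]
top z 432 [0.21701701 0.22036767]
block 0.12047047689617937 ((559.2059326171875, 26.127887725830078), (36.83152389526367, 35.613426208496094), 68.6999740600586)
```

View pics/s4.png

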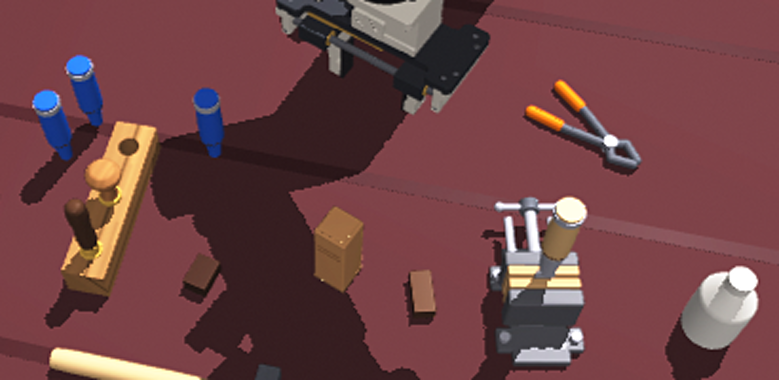

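The final view shows the handle seated on the chisel at (565,230) and the block upright at (340,250), with the rest undisturbed. The handle's top is at 0.2204 m, against an expected 0.1355 + 0.085 = 0.2205 m.

```bash
python3 -c "
from station import arm
print(arm.job_done())"
```

```text
the job is handed in; nothing more can be done
None
```

I fitted the handle and handed the job in at about 30 s of the 72 s allowed. I pressed the tenon in by hand to about 9 N and let go. Then I gave seven taps with the block, lifting between them, and stood the block back on the bench at its old spot.

**Seating:** The handle's top is at 0.2204 m, against 0.2205 m expected with the shoulder on the rim. The last two taps, at up to about 30 N, moved it no more than about 0.1 mm. The scene picture shows no gap between shoulder and rim.

**Force:** The highest reading was 28.5 N (about 30 N with the block's weight), under the 40 N bruising limit. Readings come only at the end of each move, so a brief higher peak between them can't be ruled out.

**Block and the rest:** The block stands upright within about 3 mm of where it was. Nothing else looks moved in the last picture, though that was a crop which cut off the hammer and left out the nailer.

**Checks that disagreed:** The networks put the handle's shoulder about 4 mm higher than the depth measurement, which is within their stated error. The block detector's top hit in the last wrist picture was actually the handle. I relied on the depth, force and scene-picture checks instead.

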